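# Scrub out the plaster jug with the bottle brush

## Task

Take the long bottle brush out of its spring clip and scrub the plaster-stained inside wall of the steel jug, directly below the spout, up and down: three full strokes from just above the jug's floor up until the bristles reach the rim, with the bristles pressed on that wall by a light, steady pressure of about 4 newtons all the way up. Then push the brush back sideways into its clip until it snaps fully home and let go. Leave the jug seated upright in its stand and do not disturb the other things.

Things in the scene. Friction and masses are not known exactly. Their poses are not given: they have to be found in the camera images.
- brush_grip (a point): Centre of the flat-sided beech grip of the bottle brush, 18 x 18 mm square, 75 mm long, red end on top. z runs along the brush away from the bristles (up as it hangs); x, y square to the flats. Along the axis below this point: grip ends at 37 mm, groove centre at 52.5, wire stem from 67.5, bristle head from 137.5 to its round end at 207.5 mm. Whole brush 75 g.
- brush_groove (a point): Centre of the groove by which the clip holds the brush, on its axis: 13 mm shaft, 20 mm long, between two round collars 22 mm across and 5 mm thick. Axes as brush_grip.
- brush_neck (a point): Top of the springy wire stem (5 mm thick), just under the lower collar; 70 mm of wire, then the blue bristle head, 32 mm across, 70 mm long. Pushed sideways the head gives 1 mm for about 2 N, and more with play in the hand. The wire was bent in use: the head stands up to 16 mm off the handle's line in x and in y, differently each time and not reported, so the wall must be found by feel.
- clip (a point): Centre of the two-jaw spring clip (12 mm high), 179 mm above the bench. x points level into the clip: pull the upright brush out along -x (8 to 16 N), push it in along +x (the jaws give way at 3 to 6 N and close behind the shaft, then it meets a firm stop). Home: groove centre on this axis within about 1 mm and 0 to 4 mm below this point (upper collar on the jaws).
- rack: Fixed timber rack that carries the clip, origin under the clip's axis, x as the clip's. Upright board 130 mm wide, 190 mm high, from 35 to 55 mm behind the clip's axis; foot 150 mm wide, 18 mm high, from 40 mm before to 80 mm behind it.
- jug: Stainless pouring jug, about 0.5 kg, loose in its stand. Origin at the centre of its underside, z up, x towards the spout, black handle at -x. Upright cylinder 102 mm across outside, 96 inside, 130 high, floor 4 thick. White plaster stain on the inside wall at +x. Spout reaches 75 mm, handle 95 mm from the axis. The brush's collars stay above the rim with the bristles at the floor.
- stand: Timber block 140 x 140 x 55 mm fixed to the bench, bored 106 mm wide and 40 mm deep for the jug (the jug stands 15 mm above the bench with 2 mm play all round). Origin at the centre of its underside.
- bowl_mid (a point): Bystander: green rubber mixing bowl, 116 mm wide, 55 mm high; point half-way up its axis.
- tub_mid (a point): Bystander: white tub with a yellow lid, 56 mm wide, 85 mm high; point half-way up its axis.
- scraper: Bystander: spatula 200 mm long lying flat on the bench.
Things that resemble listed ones, but are neither listed nor needed, are in the scene too. What is shaped like the rack but pink or yellow is not meant.

How it is judged:
On the way, in this order (a step that is already met when the one before it is completed fails the run):
1. the brush is out of its clip (horizontal distance between brush_groove and clip above 0.03 m), for 0.1 s.
2. first stroke, bottom: bristle end 3 to 22 mm above the floor, pressed on the wall below the spout with 2 to 7 N (z of brush_grip in the frame of jug between 0.214 and 0.2335 m and x of brush_grip in the frame of jug between 0.01 and 0.065 m and y of brush_grip in the frame of jug between -0.024 and 0.024 m and angle between brush_grip's own z axis and vertical below 0.3 rad and contact force between brush and jug between 2 and 7 N), for 0.04 s.
3. first stroke, half-way up: bristle end 26 to 44 mm above the floor, pressed on the wall below the spout with 2 to 7 N (z of brush_grip in the frame of jug between 0.2375 and 0.2555 m and x of brush_grip in the frame of jug between 0.01 and 0.065 m and y of brush_grip in the frame of jug between -0.024 and 0.024 m and angle between brush_grip's own z axis and vertical below 0.3 rad and contact force between brush and jug between 2 and 7 N), for 0.04 s.
4. first stroke, top: bristle end 48 to 83 mm above the floor, pressed on the wall below the spout with 2 to 7 N (z of brush_grip in the frame of jug between 0.2595 and 0.295 m and x of brush_grip in the frame of jug between 0.01 and 0.065 m and y of brush_grip in the frame of jug between -0.024 and 0.024 m and angle between brush_grip's own z axis and vertical below 0.3 rad and contact force between brush and jug between 2 and 7 N), for 0.04 s.
5. second stroke, bottom: bristle end 3 to 22 mm above the floor, pressed on the wall below the spout with 2 to 7 N (all of step 2), for 0.04 s.
6. second stroke, half-way up: bristle end 26 to 44 mm above the floor, pressed on the wall below the spout with 2 to 7 N (all of step 3), for 0.04 s.
7. second stroke, top: bristle end 48 to 83 mm above the floor, pressed on the wall below the spout with 2 to 7 N (all of step 4), for 0.04 s.
8. third stroke, bottom: bristle end 3 to 22 mm above the floor, pressed on the wall below the spout with 2 to 7 N (all of step 5), for 0.04 s.
9. third stroke, half-way up: bristle end 26 to 44 mm above the floor, pressed on the wall below the spout with 2 to 7 N (all of step 6), for 0.04 s.
10. third stroke, top: bristle end 48 to 83 mm above the floor, pressed on the wall below the spout with 2 to 7 N (all of step 7), for 0.04 s.
At the end, for the whole second after the job is handed in: Brush released and at rest in its clip: groove centre within 3 mm of the clip's axis, -7 to +6 mm in height, upright within 0.12 rad; jug in its stand within 6 mm, fully down, upright within 0.06 rad; bowl, tub and scraper within 30 mm of their starts (x of brush_groove in the frame of clip between -0.003 and 0.003 m and y of brush_groove in the frame of clip between -0.003 and 0.003 m and z of brush_groove in the frame of clip between -0.007 and 0.006 m and angle between brush_grip's own z axis and vertical below 0.12 rad and contact force between the fingers and brush below 0.1 N and linear speed of each of brush, jug below 0.02 m/s and horizontal distance between jug and stand below 0.006 m and z of jug in the frame of stand between 0.01 and 0.019 m and angle between jug's own z axis and vertical below 0.06 rad and distance of each of bowl_mid, tub_mid, scraper from where it was at the start of the episode below 0.03 m); the robot touches nothing.
It fails at once if the jug is lifted more than 12 mm or tipped more than 0.2 rad (z of jug in the frame of stand above 0.027 m or angle between jug's own z axis and vertical above 0.2 rad).
It fails at once if the brush is forced against the jug with more than 30 N (contact force between brush and jug above 30 N).
It fails at once if the bowl, the tub or the scraper is moved more than 30 mm (distance of any of bowl_mid, tub_mid, scraper from where it was at the start of the episode above 0.03 m).
It also fails if it takes over 70 s, if anything falls off the work surface, if the arm or the gripper's body presses on something with over 40 N, if the wrist force passes 120 N, or if a joint passes its speed limit or range.

## Robot

A 6-joint arm with a two-finger parallel gripper is mounted at the origin on the work surface. World frame = base frame: x ahead of the robot, y to its left, z up, the work surface at z = 0. Lengths are in m, angles in rad, forces in N, time in s.
With the tool pointing down it reaches from about 0.25 to 0.8 m from the base axis. Payload 8.5 kg.
Tool frame: the origin (TCP) lies between the finger pads; the fingertips stand 8 mm ahead of it and the grasp point (between the pads) lies 11 mm behind it (arm.tcp_to_tips is the z of the fingertips in the tool frame, in m); z points along the fingers, y is the line along which they close (so a half turn about z gives the same grasp; the last joint's range is limited). The gripper opens to 85 mm and grips with 20 to 120 N. Pads are 22 mm wide; open, the fingers measure 114 mm over their backs; the gripper's body (76 mm by 85 mm) begins 54 mm behind the grasp point. The pads swing forward as they close: fully open they stand 13 mm farther back than shut.
Start: joints at [-1.219, 0.238, -0.013, 1.319, 0, 1.571], TCP at [0.181, -0.493, 0.239] pointing down, gripper open.
Joint ranges: [-2.66, 2.66], [-1.03, 1.9], [-1.14, 1.46], [-1.82, 2.27], [-1.45, 1.34], [-3.14, 3.14]. Speed limits (rad/s): [2.22, 2.22, 2.79, 3.14, 3.14, 3.14].

## Interface

Orientations are given as a rotation vector (axis times angle).
In Python, from plant import arm gives the robot as it stands.
- The arm moves only by the tool servo_tool, never from a script. Its argument "deltas" is a list of rows, each an object with "slide": the shift along the tool's x, y, z in m, a list of three; "turn": the turn, a rotation vector about the tool's x, y, z in degrees, a list of three; "fingers": the finger opening in m, from 0 to 0.0854. A call has 1 to 5 rows; each row is the pose to reach, as a shift and turn from the pose commanded when the call began, along the tool's axes at that moment; what a row does not reach only later rows make up. A row lasts 1/8 s, in which the tool goes at most 62.5 mm and 10.7 degrees, less where a joint would pass 70% of its speed; a pose out of reach is approached as far as the arm can. A call with a gripper value outside its range is refused whole. The fingers move at their own pace and stop on an object; "grip_force" is the grip in N (left out, the last holds). Time passes only in rows, so rows that repeat a pose let the fingers close. It gives the time, the measured TCP pose, the force, the opening and the grip force at its end, in the units of the state.
- arm.get_state(): the state, without advancing time (a new reading comes with each control period).
- arm.camera(name): name is "side" or "top" or "wrist"; returns the picture (384x512x3 uint8, red, green, blue); there is no depth.
- arm.camera_model(name): a dict with "fx", "fy", "cx", "cy" (pixels), "eye" and "attitude" of the camera in the world. Camera axes: x right, y down, z forward; pixel columns grow to the right and rows downward; lengths in m; the calibration is good to about 2 mm. A picture is of the moment at which its call begins: read the wrist's pose just before it. camera_model takes no time and is no camera call; for the wrist camera it gives the pose at the moment of the call.
- arm.job_done(): hands the job in; it is judged then, once.
Trained networks look in the newest picture that a camera, given by its name, has taken for a name from the list of things; names that differ only in an ending like _2 or _b are one class to them, and where a whole thing is asked for, a point or a joint stands for the part that bears it (a point fixed in the world has none). Each returns a list of dicts, best first, with "p" (0 to 1); they miss things now and then, are a little off and sometimes report something else, mostly with a low value. They report only what shows in the picture. A call takes as long as a camera call. They do not tell look-alikes from the thing itself.
- arm.search_frame(label, camera): "bbox" ([centre column, centre row, width, height] in pixels, round what is visible of it).
- arm.mark_of(label, camera): "location" ([column, row] in pixels: a listed point, or the origin of a listed thing).
The state is a dict: "clock": time; "joints": joint angles; "joint_vel": joint speeds; "joint_torque": joint torques, N m; "eef_pos": TCP position; "tool_rot": TCP orientation; "wrist_force": force on the tool from outside, world axes, zero at the start; "wrist_torque": the same for the moment, N m; "opening": finger opening in m; "gripper_force": force on a finger pad.
Only numpy, scipy, OpenCV 4.12 (cv2) and the standard library are available. Lean on these libraries where they do the work, as an engineer would, in place of code of your own. Each camera call takes 0.05 s, during which the arm holds its last target. There are 200 camera calls.

## Working session

There is one attempt and no reset: what is moved stays moved. The work goes in short steps, Python scripts to look and compute and a tool call to move; the robot and the scene stay as the last step left them, time stands still between calls to the robot, and variables do not carry over. Pictures are saved under pics/ and viewed, at most 10 in all, crops included, and the job is handed in when it is done.

Besides the shell and the picture viewer there is one more tool, called after "Emit:" by a JSON object that holds its "method" and its "body". servo_tool: Moves the arm, as the interface text tells. Its arguments: {"type":"object","properties":{"deltas":{"type":"array","items":{"type":"object","properties":{"slide":{"type":"array","items":{"type":"number"}},"turn":{"type":"array","items":{"type":"number"}},"fingers":{"type":"number"}}}},"grip_force":{"type":"number"}},"required":["deltas"]}

```bash
mkdir -p pics; cat > h.py <<'E'
import numpy as np, cv2
from scipy.spatial.transform import Rotation as R
from plant import arm
def ray(cm,px):
    A=np.array(cm["attitude"],float)
    M=A if A.shape==(3,3) else R.from_rotvec(A).as_matrix()
    d=M@np.array([(px[0]-cm["cx"])/cm["fx"],(px[1]-cm["cy"])/cm["fy"],1.]); return np.array(cm["eye"],float),d/np.linalg.norm(d)
def atz(cm,px,z):
    e,d=ray(cm,px); return e+d*(z-e[2])/d[2]
def tri(rs):
    A=0;b=0
    for e,d in rs:
        P=np.eye(3)-np.outer(d,d);A=A+P;b=b+P@e
    return np.linalg.solve(A,b)
E
python3 - <<'E'
from h import *
ims=[]
for c in("side","top"):
    im=arm.camera(c); cv2.imwrite(f"pics/{c}0.png",im[:,:,::-1]); cm=arm.camera_model(c); print(c,cm)
    for l in ("brush_grip","brush_groove","clip","rack","jug","stand","bowl_mid","tub_mid","scraper"):
        print(l,[(np.round(m["location"]).tolist(),round(m["p"],2)) for m in arm.mark_of(l,c)[:4]])
print(arm.get_state())
E
```

```text
side {'fx': 471.1952367090968, 'fy': 471.1952367090968, 'cx': 246.74494843658542, 'cy': 183.95626227287366, 'eye': array([0.02443553, 0.6057813 , 0.96838425]), 'attitude': array([-1.02644577,  2.49687126, -0.93298383])}
brush_grip [([354.0, 157.0], 0.69), ([203.0, 177.0], 0.58)]
brush_groove [([204.0, 188.0], 0.91)]
clip [([121.0, 271.0], 0.89), ([271.0, 284.0], 0.83), ([204.0, 193.0], 0.69), ([204.0, 196.0], 0.19)]
rack [([267.0, 323.0], 0.87), ([209.0, 235.0], 0.79), ([142.0, 309.0], 0.72)]
jug [([354.0, 159.0], 0.86)]
stand [([349.0, 163.0], 0.69)]
bowl_mid [([206.0, 149.0], 0.78)]
tub_mid [([254.0, 169.0], 0.73)]
scraper [([313.0, 222.0], 0.66)]
top {'fx': 372.0758649080739, 'fy': 372.0758649080739, 'cx': 256.6264721269917, 'cy': 187.3922262748527, 'eye': array([0.43091413, 0.09444079, 1.22088307]), 'attitude': array([-2.13537567,  2.18279475, -0.12220988])}
brush_grip [([292.0, 232.0], 0.68), ([220.0, 176.0], 0.51), ([230.0, 188.0], 0.51)]
brush_groove [([220.0, 177.0], 0.63)]
clip [([220.0, 181.0], 0.68), ([201.0, 273.0], 0.68), ([136.0, 194.0], 0.59)]
rack [([227.0, 187.0], 0.
[... 278 characters left out ...]
.46)]
{'clock': 1.0, 'joints': array([-1.21902608e+00,  2.38178483e-01, -1.35040432e-02,  1.31919561e+00,
       -1.39625136e-06,  1.57083477e+00]), 'joint_vel': array([ 0.00035094, -0.00125634, -0.00025529, -0.00134218,  0.00035605,
        0.00095141]), 'joint_torque': array([-2.45560972e-03, -5.38583887e+01,  3.46695757e+01,  2.63117741e-03,
       -4.26351125e-04, -1.50426376e-05]), 'eef_pos': array([ 0.18087843, -0.49280975,  0.23928594]), 'tool_rot': array([-3.09305581e+00, -5.49641352e-01,  2.46472684e-05]), 'wrist_force': array([-0.21100292, -0.3142941 , -0.32000416]), 'wrist_torque': array([-0.02387135,  0.01691756, -0.02715167]), 'gripper_force': 0.0, 'opening': 0.0857573048994011}
```

View pics/side0.png

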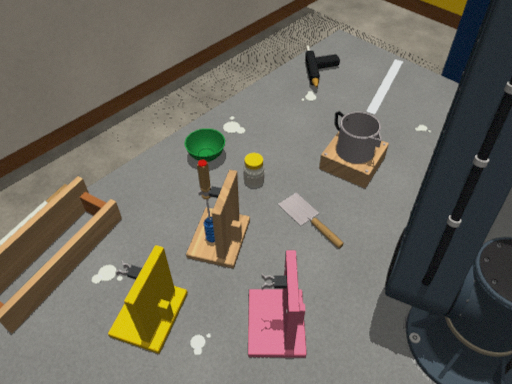

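View pics/top0.png

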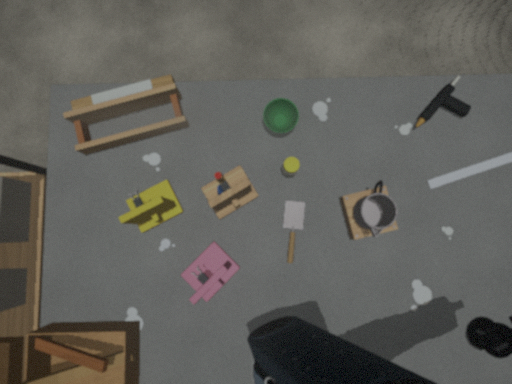

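```bash
python3 - <<'E'
from h import *
t=cv2.imread("pics/top0.png");s=cv2.imread("pics/side0.png")
f=lambda i,x,y,w,h:cv2.resize(i[y:y+h,x:x+w],(400,300),interpolation=cv2.INTER_CUBIC)
# scales: 5x
o=np.vstack([np.hstack([f(t,190,160,80,60),f(t,336,180,80,60)]),np.hstack([cv2.resize(s[150:270,160:320],(400,300)),f(s,315,105,80,60)])])
cv2.imwrite("pics/comp.png",o)
cs,ct=arm.camera_model("side"),arm.camera_model("top")
p=lambda n,v:print(n,np.round(v,4))
p("redtop top",atz(ct,(219.5,176),.267));p("redtop side",atz(cs,(203,162),.267))
p("tri groove",tri([ray(cs,(204,188)),ray(ct,(220,177))]))
p("jug rim top",atz(ct,(378,210),.145)); p("stand",atz(ct,(369.5,212.5),.055))
p("handle",atz(ct,(377,186),.12)); p("spout",atz(ct,(375,233),.14))
for n,x,z in(("bowl",(281,117),.05),("tub",(291,165),.085)): p(n,atz(ct,x,z))
E
```

```text
redtop top [0.575  0.1926 0.267 ]
redtop side [0.5772 0.1978 0.267 ]
tri groove [0.5845 0.1995 0.1804]
jug rim top [ 0.484  -0.2514  0.145 ]
stand [ 0.4812 -0.2534  0.055 ]
handle [ 0.5566 -0.2607  0.12  ]
spout [ 0.4183 -0.2405  0.14  ]
bowl [0.7964 0.0137 0.05  ]
tub [ 0.6319 -0.0103  0.085 ]
```

View pics/comp.png

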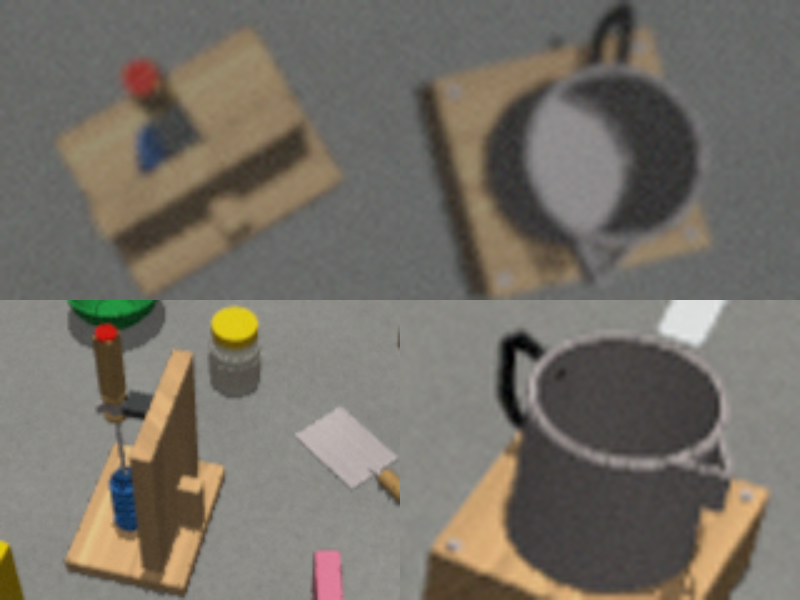

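```bash
python3 - <<'E'
from h import *
cs,ct=arm.camera_model("side"),arm.camera_model("top")
tl=lambda x,y:(x/5+190,y/5+160); tr=lambda x,y:((x-400)/5+336,y/5+180); br=lambda x,y:((x-400)/5+315,(y-300)/5+105); bl=lambda x,y:(x/2.5+160,(y-300)/2.5+150)
A,B,C,D=[atz(ct,tl(*q),.018) for q in((57,143),(250,28),(342,177),(150,290))]
print(np.round([A,B,C,D],4)); d=(D-A)+(C-B); 
e=(A-B)+(D-C); 
print("xdir ang",np.degrees(np.arctan2(d[1],d[0])),"ydir from edge",np.degrees(np.arctan2(e[1],e[0])),[np.linalg.norm(v) for v in(B-A,D-A,C-B,D-C)])
u=d[:2]/np.linalg.norm(d[:2]); c=(A+B+C+D)[:2]/4; print("clip axis from foot",c-0.02*u,"u",u)
rs=ray(ct,tl(142,77)),ray(cs,bl(107,333)); print("red top tri",tri(rs)[:3],atz(ct,tl(142,77),.267),atz(cs,bl(107,333),.267))
print("rim",atz(ct,tr(612,152),.145),atz(cs,br(629,400),.145))
for n,f,cm,q,z in(("spout",tr,ct,(597,280),.142),("spoutS",br,cs,(727,468),.142),("handle",tr,ct,(624,10),.125)):
  print(n,atz(cm,f(*q),z))
S=[atz(ct,tr(*q),.055) for q in((425,85),(650,30),(710,240),(490,297))];print("stand",np.mean(S,0),np.round(S,3))
J=atz(ct,tr(612,152),.145);v=S[3]-S[0]+S[2]-S[1];print("stand ang",np.degrees(np.arctan2(v[1],v[0])))
E
```

```text
[[0.5724 0.2776 0.018 ]
 [0.6455 0.1506 0.018 ]
 [0.5461 0.0925 0.018 ]
 [0.4756 0.218  0.018 ]]
xdir ang -149.03502150137723 ydir from edge 119.62673890299564 [np.float64(0.14648606704920308), np.float64(0.11368848497901392), np.float64(0.11518196599655163), np.float64(0.14388972666340283)]
clip axis from foot [0.57708145 0.19496348] u [-0.85748195 -0.51451404]
red top tri [0.57821309 0.19670574 0.26164538] [0.57661747 0.19542665 0.267     ] [0.57490696 0.20038453 0.267     ]
rim [ 0.48280617 -0.25250148  0.145     ] [ 0.4786602  -0.24853909  0.145     ]
spout [ 0.40975617 -0.24048177  0.142     ]
spoutS [ 0.41411644 -0.24379934  0.142     ]
handle [ 0.56771149 -0.27108708  0.125     ]
stand [ 0.48133991 -0.25412898  0.055     ] [[ 0.532 -0.167  0.055]
 [ 0.563 -0.31   0.055]
 [ 0.431 -0.339  0.055]
 [ 0.399 -0.201  0.055]]
stand ang -166.63381789030512
```

Emit:
{"method": "servo_tool", "body": {"deltas": [{"slide": [0, 0, -0.06], "turn": [0, 0, 0], "fingers": 0.085}, {"slide": [0.2, -0.168, -0.121], "turn": [0, 0, -9], "fingers": 0.085}, {"slide": [0.609, -0.511, -0.121], "turn": [0, 0, -9], "fingers": 0.085}, {"slide": [0.609, -0.511, -0.121], "turn": [0, 0, -9], "fingers": 0.085}, {"slide": [0.609, -0.511, -0.121], "turn": [0, 0, -9], "fingers": 0.085}], "grip_force": 100}}

```text
clock: 1.62
eef_pos: [0.3048, -0.2761, 0.3258]
tool_rot: [3.04, 0.79, 0.001]
wrist_force: [1.0, -1.1, 1.0]
opening: 0.0848
gripper_force: 0.0
```

Emit:
{"method": "servo_tool", "body": {"deltas": [{"slide": [0.45, -0.27, -0.03]}, {"slide": [0.45, -0.27, -0.03]}, {"slide": [0.45, -0.27, -0.03]}, {"slide": [0.45, -0.27, -0.03]}, {"slide": [0.45, -0.27, -0.03]}]}}

```text
$.deltas[0]: bad value
```

```bash
python3 - <<'E'
from h import *
s=arm.get_state(); p=s["eef_pos"];M=R.from_rotvec(s["tool_rot"]).as_matrix()
print(p,M.T@(np.array([.577,.196,.36])-p),M[:,0],np.degrees(s["joints"]))
E
```

```text
[ 0.30484335 -0.27605178  0.32575686] [ 0.46748073 -0.27993658 -0.03423436] [8.73619531e-01 4.86609427e-01 4.24121641e-04] [-4.21701883e+01  1.39657816e+00 -2.78742054e+00  8.57714752e+01
  1.05749689e-02  1.08711850e+02]
```

Emit:
{"method": "servo_tool", "body": {"deltas": [{"slide": [0.468, -0.28, -0.034], "turn": [0, 0, 0], "fingers": 0.085}, {"slide": [0.468, -0.28, -0.034], "turn": [0, 0, 0], "fingers": 0.085}, {"slide": [0.468, -0.28, -0.034], "turn": [0, 0, 0], "fingers": 0.085}, {"slide": [0.468, -0.28, -0.034], "turn": [0, 0, 0], "fingers": 0.085}, {"slide": [0.468, -0.28, -0.034], "turn": [0, 0, 0], "fingers": 0.085}]}}

```text
clock: 2.25
eef_pos: [0.4607, -0.0054, 0.3453]
tool_rot: [3.04, 0.791, 0.001]
wrist_force: [0.9, -1.4, 0.8]
opening: 0.0848
gripper_force: 0.0
```

```bash
python3 - <<'E'
from h import *
s=arm.get_state(); p=s["eef_pos"];M=R.from_rotvec(s["tool_rot"]).as_matrix()
print(p,M.T@(np.array([.577,.196,.36])-p),M[:,0],np.degrees(s["joints"]))
E
```

```text
[ 0.46071134 -0.00541382  0.34528179] [ 0.19972726 -0.11917174 -0.0146399 ] [8.73149558e-01 4.87451903e-01 7.00537374e-04] [-6.69544263e-01  6.40245188e+00  5.52816012e+00  8.90761543e+01
 -5.71709854e-03  1.50157216e+02]
```

Emit:
{"method": "servo_tool", "body": {"deltas": [{"slide": [0.2, -0.119, -0.015], "turn": [0, 0, 0], "fingers": 0.085}, {"slide": [0.2, -0.119, -0.015], "turn": [0, 0, 0], "fingers": 0.085}, {"slide": [0.2, -0.119, -0.015], "turn": [0, 0, 0], "fingers": 0.085}, {"slide": [0.2, -0.119, -0.015], "turn": [0, 0, 0], "fingers": 0.085}, {"slide": [0.2, -0.119, -0.015], "turn": [0, 0, 0], "fingers": 0.085}]}}

```text
clock: 2.88
eef_pos: [0.5778, 0.1968, 0.3582]
tool_rot: [-3.039, -0.795, 0.003]
wrist_force: [-0.5, -1.1, 0.1]
opening: 0.0848
gripper_force: 0.0
```

```bash
python3 - <<'E'
from h import *
s=arm.get_state(); p=s["eef_pos"];M=R.from_rotvec(s["tool_rot"]).as_matrix()
cm=arm.camera_model("wrist"); im=arm.camera("wrist"); cv2.imwrite("pics/w1.png",im[:,:,::-1])
print(p,M,np.degrees(s["joints"]),s["wrist_force"]); np.save("cmw1.npy",cm,allow_pickle=True); print(cm)
for l in("brush_grip","clip","brush_groove"): print(l,arm.mark_of(l,"wrist"))
E
```

```text
[0.57778963 0.19679069 0.35819275] [[ 8.71741295e-01  4.89963598e-01 -1.66960152e-03]
 [ 4.89964175e-01 -8.71742567e-01 -7.20937624e-05]
 [-1.49078604e-03 -7.55197822e-04 -9.99998604e-01]] [1.87952730e+01 2.26888575e+01 2.96139966e+01 9.70170301e+01
 2.69104233e-02 1.69457021e+02] [-0.52499116 -1.09055521  0.10484561]
{'fx': 333.39595792397535, 'fy': 333.39595792397535, 'cx': 262.98657137543614, 'cy': 193.09093804512122, 'eye': array([0.63670594, 0.22890504, 0.49236372]), 'attitude': array([ 2.5075547, -1.466867 , -0.1986343])}
brush_grip [{'location': [260.9, 182.7], 'p': 0.73}]
clip [{'location': [0.0, 76.8], 'p': 0.92}, {'location': [261.1, 174.8], 'p': 0.58}]
brush_groove [{'location': [263.2, 170.6], 'p': 0.88}, {'location': [464.9, 69.1], 'p': 0.45}]
```

View pics/w1.png

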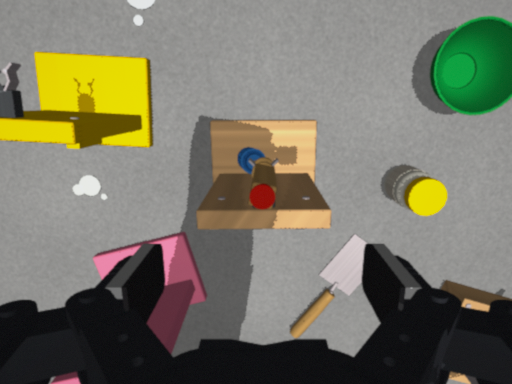

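```bash
python3 - <<'E'
from h import *
cm=np.load("cmw1.npy",allow_pickle=True).item(); s=arm.get_state(); p=s["eef_pos"];M=R.from_rotvec(s["tool_rot"]).as_matrix()
q=atz(cm,(262,195.5),.267);g=atz(cm,(260.9,182.7),.2295);k=atz(cm,(263.2,170.6),.177);print(q,g,k)
a,b=atz(cm,(198,211),.19),atz(cm,(330,209),.19);print("board",a,b,np.degrees(np.arctan2(*(a-b)[1::-1])),np.linalg.norm(a-b))
for t in(q,g,k): print(M.T@(t-p))
E
```

```text
[0.58094591 0.19868062 0.267     ] [0.58062975 0.19970138 0.2295    ] [0.58096666 0.19778937 0.177     ]
board [0.51854097 0.23407905 0.19      ] [0.58199701 0.1253691  0.19      ] 120.27291368977254 0.12587501990669078
[ 0.00678062 -0.00263269  0.09319991]
[ 0.00700131 -0.00368026  0.13069986]
[ 0.00636555 -0.00184868  0.18319996]
```

Emit:
{"method": "servo_tool", "body": {"deltas": [{"slide": [0.006, -0.0025, 0.02], "turn": [0, 0, -0.7], "fingers": 0.085}, {"slide": [0.006, -0.0025, 0.07], "turn": [0, 0, -0.7], "fingers": 0.085}, {"slide": [0.006, -0.0025, 0.12], "turn": [0, 0, -0.7], "fingers": 0.085}, {"slide": [0.006, -0.0025, 0.15], "turn": [0, 0, -0.7], "fingers": 0.085}, {"slide": [0.006, -0.0025, 0.15], "turn": [0, 0, -0.7], "fingers": 0.085}]}}

```text
clock: 3.7
eef_pos: [0.5792, 0.1974, 0.2087]
tool_rot: [3.036, 0.807, -0.005]
wrist_force: [-0.1, -0.2, 0.3]
opening: 0.085
gripper_force: 0.0
```

Emit:
{"method": "servo_tool", "body": {"deltas": [{"slide": [0, 0, 0], "turn": [0, 0, 0], "fingers": 0.04}, {"slide": [0, 0, 0], "turn": [0, 0, 0], "fingers": 0.0}, {"slide": [0, 0, 0], "turn": [0, 0, 0], "fingers": 0.0}, {"slide": [0, 0, 0], "turn": [0, 0, 0], "fingers": 0.0}, {"slide": [0, 0, 0], "turn": [0, 0, 0], "fingers": 0.0}]}}

```text
clock: 4.32
eef_pos: [0.5811, 0.1991, 0.2109]
tool_rot: [-3.036, -0.809, -0.003]
wrist_force: [-0.2, -0.2, 5.8]
opening: 0.0186
gripper_force: 93.5
```

```bash
python3 - <<'E'
from h import *
s=arm.get_state(); p=s["eef_pos"];M=R.from_rotvec(s["tool_rot"]).as_matrix()
print(p,M,s["wrist_force"],s["wrist_torque"],s["opening"],s["gripper_force"],s["clock"])
E
```

```text
[0.58110127 0.19914094 0.21092722] [[ 8.67221682e-01  4.97919779e-01  1.56455925e-03]
 [ 4.97919769e-01 -8.67222996e-01  4.23576207e-04]
 [ 1.56772873e-03  4.11690510e-04 -9.99998686e-01]] [-0.18001365 -0.18021291  5.84688746] [-0.15238486  0.19484762 -0.03441735] 0.018631901174419128 93.49611774086952 4.325
```

Emit:
{"method": "servo_tool", "body": {"deltas": [{"slide": [0.01, 0, 0], "turn": [0, 0, 0], "fingers": 0.0}, {"slide": [0.02, 0, 0], "turn": [0, 0, 0], "fingers": 0.0}, {"slide": [0.035, 0, 0], "turn": [0, 0, 0], "fingers": 0.0}, {"slide": [0.05, 0, 0], "turn": [0, 0, 0], "fingers": 0.0}, {"slide": [0.06, 0, -0.01], "turn": [0, 0, 0], "fingers": 0.0}], "grip_force": 120}}

```text
clock: 4.95
eef_pos: [0.6331, 0.2294, 0.2189]
tool_rot: [-3.035, -0.81, 0.002]
wrist_force: [1.1, -0.1, -0.4]
opening: 0.017
gripper_force: 114.1
```

Emit:
{"method": "servo_tool", "body": {"deltas": [{"slide": [0.0, 0, -0.02], "turn": [0, 0, 0], "fingers": 0.0}, {"slide": [0.0, 0, -0.07], "turn": [0, 0, 0], "fingers": 0.0}, {"slide": [0.0, 0, -0.1], "turn": [0, 0, 0], "fingers": 0.0}, {"slide": [0.0, 0, -0.1], "turn": [0, 0, 0], "fingers": 0.0}, {"slide": [0, 0, -0.1], "turn": [0, 0, 0], "fingers": 0.0}]}}

```text
clock: 5.58
eef_pos: [0.6328, 0.229, 0.3187]
tool_rot: [-3.035, -0.81, 0.002]
wrist_force: [-0.7, -0.0, -1.5]
opening: 0.0167
gripper_force: 114.2
```

```bash
python3 - <<'E'
from h import *
s=arm.get_state(); p=s["eef_pos"];M=R.from_rotvec(s["tool_rot"]).as_matrix()
print(p,M,s["wrist_force"],s["wrist_torque"],s["opening"],s["gripper_force"],s["clock"])
im=arm.camera("side"); o=im[60:260,80:330,::-1];cv2.imwrite("pics/s2.png",cv2.resize(o,(750,600)))
cm=arm.camera_model("side");print(np.array([80,60]),R.from_rotvec(cm["attitude"]).as_matrix().T@(p-cm["eye"]))
print(arm.mark_of("brush_grip","side"),arm.mark_of("brush_neck","side"),arm.search_frame("brush_neck","side"))
E
```

```text
[0.63275111 0.22900612 0.31868389] [[ 8.67197927e-01  4.97962130e-01 -1.21334098e-03]
 [ 4.97962172e-01 -8.67198704e-01 -2.88277215e-04]
 [-1.19575886e-03 -3.54204508e-04 -9.99999222e-01]] [-0.68435369 -0.0131196  -1.54074676] [ 0.03171808 -0.01892697  0.00246866] 0.016718849930974167 114.17951105162501 5.575
[80 60] [-0.15280867 -0.09195914  0.94990051]
[] [{'location': [173.8, 158.1], 'p': 0.67}] [{'bbox': [179.2, 166.9, 27.2, 84.4], 'p': 0.85}, {'bbox': [215.9, 218.1, 62.8, 94.4], 'p': 0.31}]
```

View pics/s2.png

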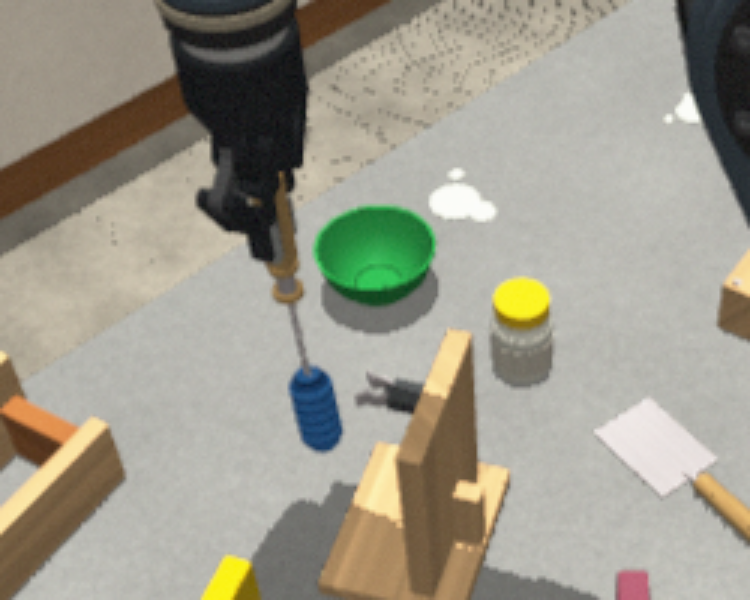

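```bash
cat >> h.py <<'E'
def blue(c,mask=None):
    im=arm.camera(c); h=cv2.cvtColor(im,cv2.COLOR_RGB2HSV); m=cv2.inRange(h,(100,150,40),(125,255,255))
    n,l,st,ce=cv2.connectedComponentsWithStats(m)
    return [(st[i].tolist(),ce[i].round(1).tolist()) for i in np.argsort(-st[1:,4])[:3]+1] if n>1 else []
E
python3 - <<'E'
from h import *
s=arm.get_state(); p=s["eef_pos"];M=R.from_rotvec(s["tool_rot"]).as_matrix()
for c in("side","wrist"):
    cm=arm.camera_model(c)
    for st,ce in blue(c):
        if st[4]<80: continue
        q=atz(cm,ce,p[2]+.0186-.1725); print(c,st,ce,q,M.T@(q-p))
E
```

```text
side [460, 0, 52, 107, 4240] [489.9, 46.0] [ 0.40083266 -0.78874514  0.16472721] [-0.70714141  0.76723069  0.15495535]
side [177, 183, 17, 27, 306] [185.3, 196.2] [0.60659029 0.23611077 0.16472721] [-0.01845063 -0.01913427  0.15394727]
wrist [227, 181, 38, 41, 975] [243.4, 198.4] [0.60942725 0.23525672 0.16472721] [-0.0164155  -0.01698114  0.15394207]
```

Emit:
{"method": "servo_tool", "body": {"deltas": [{"slide": [0, 0, -0.055], "turn": [0, 0, 0], "fingers": 0.0}, {"slide": [-0.02, 0.02, -0.08], "turn": [0, 0, 0], "fingers": 0.0}, {"slide": [-0.06, 0.06, -0.08], "turn": [0, 0, 0], "fingers": 0.0}, {"slide": [-0.1, 0.1, -0.08], "turn": [0, 0, 0], "fingers": 0.0}, {"slide": [-0.14, 0.14, -0.08], "turn": [0, 0, 0], "fingers": 0.0}]}}

```text
clock: 6.5
eef_pos: [0.5803, 0.0363, 0.3997]
tool_rot: [3.035, 0.81, 0.0]
wrist_force: [0.7, -0.2, -0.9]
opening: 0.0172
gripper_force: 114.3
```

Emit:
{"method": "servo_tool", "body": {"deltas": [{"slide": [-0.04, 0.04, 0], "turn": [0, 0, 10], "fingers": 0.0}, {"slide": [-0.08, 0.08, 0], "turn": [0, 0, 20], "fingers": 0.0}, {"slide": [-0.12, 0.12, 0], "turn": [0, 0, 30], "fingers": 0.0}, {"slide": [-0.16, 0.16, 0], "turn": [0, 0, 40], "fingers": 0.0}, {"slide": [-0.2, 0.19, 0], "turn": [0, 0, 40.9], "fingers": 0.0}]}}

```text
clock: 7.12
eef_pos: [0.5014, -0.2285, 0.3995]
tool_rot: [-3.126, 0.308, 0.0]
wrist_force: [1.1, -0.5, 0.3]
opening: 0.0164
gripper_force: 114.2
```

```bash
cat > st.py <<'E'
from h import *
import sys
s=arm.get_state(); p=s["eef_pos"];M=R.from_rotvec(s["tool_rot"]).as_matrix()
print("p",p.round(4),"yaw",np.degrees(np.arctan2(M[1,0],M[0,0])).round(2),"down",M[2,2].round(4),"Ftool",(M.T@s["wrist_force"]).round(2),"T",s["wrist_torque"].round(2),s["clock"],s["opening"])
if len(sys.argv)>3: print("delta",(M.T@(np.array(sys.argv[1:4],float)-p)).round(4))
E
python3 st.py .4896 -.2675 .39; python3 - <<'E'
from h import *
cm=arm.camera_model("wrist"); im=arm.camera("wrist"); cv2.imwrite("pics/w3.png",im[:,:,::-1])
np.save("cmw3.npy",cm,allow_pickle=True)
s=arm.get_state(); p=s["eef_pos"];M=R.from_rotvec(s["tool_rot"]).as_matrix()
for st,ce in blue("wrist"):
    if st[4]>80: q=atz(cm,ce,p[2]+.0186-.1725); print(st,ce,q,M.T@(q-p))
for m in arm.mark_of("jug","wrist"): print(m,atz(cm,m["location"],.015))
E
```

```text
p [ 0.5014 -0.2285  0.3995] yaw -11.24 down -1.0 Ftool [ 1.19  0.29 -0.34] T [-0.01 -0.01 -0.  ] 7.125 0.016391980772599
delta [-0.004   0.0405  0.0095]
[226, 181, 40, 41, 1014] [243.4, 198.5] [ 0.48885667 -0.20817081  0.24572962] [-0.01482495 -0.02244388  0.15385635]
{'location': [276.7, 152.8], 'p': 0.85} [ 0.48849388 -0.24785773  0.015     ]
```

View pics/w3.png

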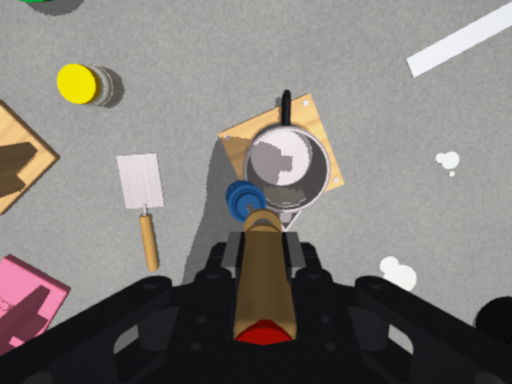

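```bash
python3 - <<'E'
from h import *
cm=np.load("cmw3.npy",allow_pickle=True).item()
r=atz(cm,(287,168),.145);h=atz(cm,(287,94),.125);r2=atz(cm,(287,168),.125); sp=atz(cm,(290,226),.142)
print(r,h,sp,np.degrees(np.arctan2(*(r-h)[1::-1])),np.degrees(np.arctan2(*(sp-r)[1::-1])),np.linalg.norm(r-h),np.linalg.norm(sp-r))
l,ri=atz(cm,(244,168),.145),atz(cm,(330,170),.145);print((l+ri)/2,np.linalg.norm(l-ri))
E
```

```text
[ 0.48812243 -0.25496951  0.145     ] [ 0.57103645 -0.27122166  0.125     ] [ 0.41418908 -0.24575909  0.142     ] 168.90993593426612 172.8988340514117 0.08682664928167864 0.07456522550893722
[ 0.4869285  -0.25479628  0.145     ] 0.10201162731668978
```

Emit:
{"method": "servo_tool", "body": {"deltas": [{"slide": [-0.001, 0.0425, 0.0], "turn": [0, 0, 0], "fingers": 0.0}, {"slide": [-0.001, 0.0425, 0.04], "turn": [0, 0, 0], "fingers": 0.0}, {"slide": [-0.001, 0.0425, 0.09], "turn": [0, 0, 0], "fingers": 0.0}, {"slide": [-0.001, 0.0425, 0.14], "turn": [0, 0, 0], "fingers": 0.0}, {"slide": [-0.001, 0.0425, 0.178], "turn": [0, 0, 0], "fingers": 0.0}]}}

```text
clock: 7.9
eef_pos: [0.4928, -0.2666, 0.2198]
tool_rot: [-3.126, 0.3, 0.002]
wrist_force: [0.3, 0.2, -0.3]
opening: 0.0169
gripper_force: 114.6
```

Emit:
{"method": "servo_tool", "body": {"deltas": [{"slide": [0, 0, 0], "turn": [0, 0, 0], "fingers": 0.0}, {"slide": [-0.003, 0, 0], "turn": [0, 0, 0], "fingers": 0.0}, {"slide": [-0.006, 0, 0], "turn": [0, 0, 0], "fingers": 0.0}, {"slide": [-0.01, 0, 0], "turn": [0, 0, 0], "fingers": 0.0}, {"slide": [-0.01, 0, 0], "turn": [0, 0, 0], "fingers": 0.0}]}}

```text
clock: 8.52
eef_pos: [0.4831, -0.2663, 0.2226]
tool_rot: [3.127, -0.303, 0.001]
wrist_force: [-0.8, 0.1, -0.9]
opening: 0.0164
gripper_force: 114.5
```

```bash
python3 st.py
```

```text
p [ 0.4831 -0.2663  0.2226] yaw -11.05 down -1.0 Ftool [-0.77  0.05  0.94] T [-0.    0.02  0.04] 8.525 0.01639783298048794
```

Emit:
{"method": "servo_tool", "body": {"deltas": [{"slide": [-0.003, 0, 0], "turn": [0, 0, 0], "fingers": 0.0}, {"slide": [-0.006, 0, 0], "turn": [0, 0, 0], "fingers": 0.0}, {"slide": [-0.009, 0, 0], "turn": [0, 0, 0], "fingers": 0.0}, {"slide": [-0.009, 0, 0], "turn": [0, 0, 0], "fingers": 0.0}, {"slide": [-0.009, 0, 0], "turn": [0, 0, 0], "fingers": 0.0}]}}

```text
clock: 9.15
eef_pos: [0.4744, -0.2645, 0.2219]
tool_rot: [-3.127, 0.302, -0.0]
wrist_force: [0.3, 0.4, -1.3]
opening: 0.0166
gripper_force: 114.6
```

```bash
python3 st.py; python3 -c "
from h import *
for i in range(4):
    arm.camera('top'); s=arm.get_state(); print(s['wrist_force'].round(2),s['wrist_torque'].round(3))"
```

```text
p [ 0.4744 -0.2645  0.2219] yaw -11.04 down -1.0 Ftool [ 0.23 -0.44  1.33] T [0.02 0.02 0.  ] 9.15 0.01656459204821985
[ 0.37 -0.81 -0.83] [ 0.016 -0.006  0.009]
[-0.24 -0.07 -1.03] [-0.032 -0.    -0.001]
[ 0.06  0.   -1.38] [-0.027 -0.032 -0.024]
[ 0.43 -0.28 -0.19] [-0.025 -0.015  0.004]
```

Emit:
{"method": "servo_tool", "body": {"deltas": [{"slide": [-0.002, 0, 0], "turn": [0, 0, 0], "fingers": 0.0}, {"slide": [-0.004, 0, 0], "turn": [0, 0, 0], "fingers": 0.0}, {"slide": [-0.006, 0, 0], "turn": [0, 0, 0], "fingers": 0.0}, {"slide": [-0.006, 0, 0], "turn": [0, 0, 0], "fingers": 0.0}]}}

```text
clock: 9.85
eef_pos: [0.4686, -0.2634, 0.2221]
tool_rot: [3.127, -0.302, 0.001]
wrist_force: [2.1, -0.4, -0.2]
opening: 0.017
gripper_force: 114.5
```

```bash
cat > rd.py <<'E'
from h import *
F=[];T=[]
for i in range(4):
    s=arm.get_state();M=R.from_rotvec(s["tool_rot"]).as_matrix();F.append(M.T@s['wrist_force']);T.append(M.T@s['wrist_torque']);arm.camera('top')
print(s["eef_pos"].round(4),"F",np.mean(F,0).round(2),"T",np.mean(T,0).round(3),s["clock"])
E
python3 rd.py
```

```text
[ 0.4687 -0.2634  0.222 ] F [ 1.94 -0.06  0.2 ] T [-0.024  0.497 -0.003] 10.0
```

Emit:
{"method": "servo_tool", "body": {"deltas": [{"slide": [-0.0015, 0, 0], "turn": [0, 0, 0], "fingers": 0.0}, {"slide": [-0.0015, 0, 0], "turn": [0, 0, 0], "fingers": 0.0}, {"slide": [-0.0015, 0, 0], "turn": [0, 0, 0], "fingers": 0.0}]}}

```text
clock: 10.42
eef_pos: [0.4672, -0.2631, 0.222]
tool_rot: [3.127, -0.302, 0.001]
wrist_force: [2.4, -0.4, 0.4]
opening: 0.0167
gripper_force: 114.7
```

```bash
python3 rd.py
```

```text
[ 0.4672 -0.2631  0.222 ] F [ 2.65  0.21 -1.22] T [-0.104  0.887  0.027] 10.575
```

Emit:
{"method": "servo_tool", "body": {"deltas": [{"slide": [-0.0015, 0, 0], "turn": [0, 0, 0], "fingers": 0.0}, {"slide": [-0.0015, 0, 0], "turn": [0, 0, 0], "fingers": 0.0}]}}

```text
clock: 10.88
eef_pos: [0.4657, -0.2628, 0.222]
tool_rot: [-3.127, 0.302, -0.001]
wrist_force: [2.9, -1.0, 0.5]
opening: 0.017
gripper_force: 114.9
```

```bash
python3 rd.py
```

```text
[ 0.4657 -0.2628  0.222 ] F [ 3.77 -0.03 -0.94] T [-0.08   1.271  0.046] 11.025
```

Emit:
{"method": "servo_tool", "body": {"deltas": [{"slide": [0, 0, -0.01], "turn": [0, 0, 0], "fingers": 0.0}, {"slide": [0, 0, -0.02], "turn": [0, 0, 0], "fingers": 0.0}, {"slide": [0, 0, -0.022], "turn": [0, 0, 0], "fingers": 0.0}, {"slide": [0, 0, -0.024], "turn": [0, 0, 0], "fingers": 0.0}]}}

```text
clock: 11.58
eef_pos: [0.4654, -0.2627, 0.2459]
tool_rot: [-3.127, 0.302, 0.001]
wrist_force: [2.5, -0.6, -2.1]
opening: 0.0168
gripper_force: 114.8
```

```bash
python3 rd.py
```

```text
[ 0.4657 -0.2628  0.246 ] F [2.22 0.56 0.6 ] T [-0.014  0.819  0.038] 11.725
```

Emit:
{"method": "servo_tool", "body": {"deltas": [{"slide": [-0.002, 0, 0], "turn": [0, 0, 0], "fingers": 0.0}, {"slide": [-0.002, 0, 0], "turn": [0, 0, 0], "fingers": 0.0}, {"slide": [-0.0025, 0, -0.01], "turn": [0, 0, 0], "fingers": 0.0}, {"slide": [-0.003, 0, -0.02], "turn": [0, 0, 0], "fingers": 0.0}, {"slide": [-0.003, 0, -0.024], "turn": [0, 0, 0], "fingers": 0.0}]}}

```text
clock: 12.4
eef_pos: [0.4628, -0.2623, 0.2708]
tool_rot: [3.127, -0.302, 0.001]
wrist_force: [3.0, -1.1, -2.3]
opening: 0.0171
gripper_force: 114.6
```

```bash
python3 rd.py
```

```text
[ 0.4631 -0.2625  0.2706] F [ 3.45  0.64 -0.93] T [-0.048  1.391  0.057] 12.55
```

Emit:
{"method": "servo_tool", "body": {"deltas": [{"slide": [0.0005, 0, 0.012], "turn": [0, 0, 0], "fingers": 0.0}, {"slide": [0.0015, 0, 0.024], "turn": [0, 0, 0], "fingers": 0.0}, {"slide": [0.002, 0, 0.036], "turn": [0, 0, 0], "fingers": 0.0}, {"slide": [0.0025, 0, 0.0485], "turn": [0, 0, 0], "fingers": 0.0}, {"slide": [0.0025, 0, 0.0485], "turn": [0, 0, 0], "fingers": 0.0}]}}

```text
clock: 13.22
eef_pos: [0.4642, -0.2621, 0.2197]
tool_rot: [-3.126, 0.302, 0.005]
wrist_force: [3.2, -0.6, -2.0]
opening: 0.0167
gripper_force: 115.0
```

```bash
python3 rd.py
```

```text
[ 0.4648 -0.2625  0.2212] F [ 2.45 -0.28  2.23] T [0.048 1.001 0.052] 13.375
```

Emit:
{"method": "servo_tool", "body": {"deltas": [{"slide": [-0.0015, 0, -0.001], "turn": [0, 0, 0], "fingers": 0.0}, {"slide": [-0.0015, 0, -0.001], "turn": [0, 0, 0], "fingers": 0.0}, {"slide": [-0.002, 0, -0.01], "turn": [0, 0, 0], "fingers": 0.0}, {"slide": [-0.0025, 0, -0.02], "turn": [0, 0, 0], "fingers": 0.0}, {"slide": [-0.0025, 0, -0.025], "turn": [0, 0, 0], "fingers": 0.0}]}}

```text
clock: 14.05
eef_pos: [0.4629, -0.2623, 0.2475]
tool_rot: [3.127, -0.302, 0.002]
wrist_force: [2.6, -0.7, -3.0]
opening: 0.0166
gripper_force: 114.8
```

```bash
python3 rd.py
```

```text
[ 0.4632 -0.2625  0.2473] F [ 3.7   0.35 -0.95] T [-0.036  1.272  0.081] 14.2
```

Mid at 3.7 N. On to the top, with a hold.

Emit:
{"method": "servo_tool", "body": {"deltas": [{"slide": [-0.0005, 0, -0.008], "turn": [0, 0, 0], "fingers": 0.0}, {"slide": [-0.0005, 0, -0.016], "turn": [0, 0, 0], "fingers": 0.0}, {"slide": [-0.0005, 0, -0.023], "turn": [0, 0, 0], "fingers": 0.0}, {"slide": [-0.0005, 0, -0.023], "turn": [0, 0, 0], "fingers": 0.0}]}}

```text
clock: 14.75
eef_pos: [0.4625, -0.2623, 0.2703]
tool_rot: [3.126, -0.302, 0.002]
wrist_force: [2.6, -1.3, 1.9]
opening: 0.0166
gripper_force: 119.0
```

```bash
python3 rd.py
```

```text
[ 0.4623 -0.2622  0.2696] F [ 2.7   0.21 -1.43] T [-0.026  1.169  0.076] 14.9
```

Emit:
{"method": "servo_tool", "body": {"deltas": [{"slide": [0.0005, 0, 0.012], "turn": [0, 0, 0], "fingers": 0.0}, {"slide": [0.001, 0, 0.024], "turn": [0, 0, 0], "fingers": 0.0}, {"slide": [0.001, 0, 0.036], "turn": [0, 0, 0], "fingers": 0.0}, {"slide": [0.001, 0, 0.048], "turn": [0, 0, 0], "fingers": 0.0}, {"slide": [0.001, 0, 0.048], "turn": [0, 0, 0], "fingers": 0.0}]}}

```text
clock: 15.58
eef_pos: [0.4623, -0.2618, 0.2198]
tool_rot: [-3.126, 0.302, 0.004]
wrist_force: [2.7, -0.1, -1.8]
opening: 0.0164
gripper_force: 118.6
```

```bash
python3 rd.py
```

```text
[ 0.4629 -0.2622  0.2213] F [ 2.67 -0.58  2.03] T [0.032 1.057 0.051] 15.725
```

Emit:
{"method": "servo_tool", "body": {"deltas": [{"slide": [-0.0015, 0, -0.001], "turn": [0, 0, 0], "fingers": 0.0}, {"slide": [-0.0015, 0, -0.002], "turn": [0, 0, 0], "fingers": 0.0}, {"slide": [-0.002, 0, -0.01], "turn": [0, 0, 0], "fingers": 0.0}, {"slide": [-0.0025, 0, -0.02], "turn": [0, 0, 0], "fingers": 0.0}, {"slide": [-0.0025, 0, -0.025], "turn": [0, 0, 0], "fingers": 0.0}]}}

```text
clock: 16.4
eef_pos: [0.4609, -0.262, 0.2475]
tool_rot: [3.127, -0.302, 0.002]
wrist_force: [3.1, -1.0, -3.6]
opening: 0.0164
gripper_force: 118.6
```

```bash
python3 rd.py
```

```text
[ 0.4612 -0.2622  0.2473] F [ 3.53  0.73 -0.39] T [-0.055  1.389  0.055] 16.55
```

Emit:
{"method": "servo_tool", "body": {"deltas": [{"slide": [-0.001, 0, -0.008], "turn": [0, 0, 0], "fingers": 0.0}, {"slide": [-0.001, 0, -0.016], "turn": [0, 0, 0], "fingers": 0.0}, {"slide": [-0.001, 0, -0.023], "turn": [0, 0, 0], "fingers": 0.0}, {"slide": [-0.001, 0, -0.023], "turn": [0, 0, 0], "fingers": 0.0}]}}

```text
clock: 17.1
eef_pos: [0.4602, -0.262, 0.2705]
tool_rot: [3.126, -0.302, 0.003]
wrist_force: [4.7, -1.4, 1.4]
opening: 0.016
gripper_force: 118.8
```

```bash
python3 rd.py; python3 - <<'E'
from h import *
im=arm.camera("side");a=cv2.resize(im[60:240,290:450,::-1],(533,600));cv2.imwrite("pics/s5.png",a)
E
```

```text
[ 0.4599 -0.2618  0.2698] F [ 4.44  0.33 -2.09] T [-0.048  1.681  0.053] 17.25
```

View pics/s5.png

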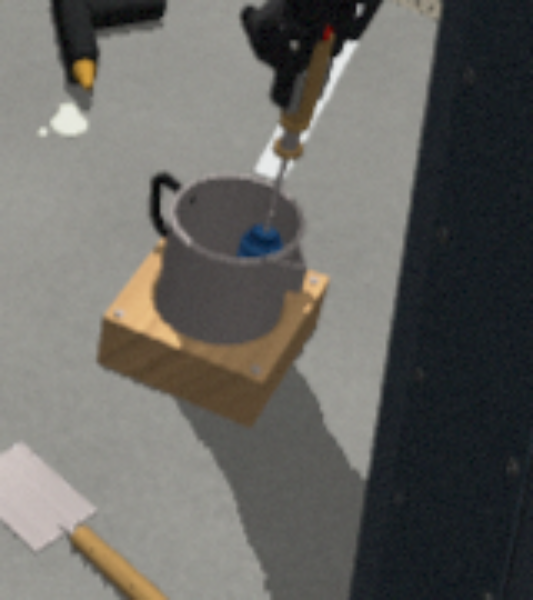

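```bash
python3 - <<'E'
from h import *
from scipy.optimize import least_squares
cm=arm.camera_model("side"); s=arm.get_state(); p=s["eef_pos"];M=R.from_rotvec(s["tool_rot"]).as_matrix()
W=R.from_rotvec(cm["attitude"]).as_matrix()
def pr(q):
    c=W.T@(q-cm["eye"]); return np.array([cm["fx"]*c[0]/c[2]+cm["cx"],cm["fy"]*c[1]/c[2]+cm["cy"]])
cr=lambda q:np.array([(q[0]-290)*533/160,(q[1]-60)*600/180])
# tool-x tilt model: axis passes grasp point; up dir = world up + a*toolx
g=p+np.array([0,0,.011])
for a in(-.3,-.2,-.1,0):
    u=np.array([0,0,1])+a*M[:,0]; u/=np.linalg.norm(u)
    print(a,cr(pr(g+.045*u)).round(),cr(pr(g-.027*u)).round(),cr(pr(g-.055*u)).round())
E
```

```text
-0.3 [326.  35.] [285. 101.] [271. 124.]
-0.2 [322.  30.] [288. 103.] [275. 129.]
-0.1 [317.  27.] [290. 105.] [280. 134.]
0 [313.  23.] [293. 107.] [285. 138.]
```

Emit:
{"method": "servo_tool", "body": {"deltas": [{"slide": [0.02, 0, 0], "turn": [0, 0, 0], "fingers": 0.0}, {"slide": [0.022, 0, -0.04], "turn": [0, 0, 0], "fingers": 0.0}, {"slide": [0.022, 0, -0.09], "turn": [0, 0, 0], "fingers": 0.0}, {"slide": [0.022, 0, -0.13], "turn": [0, 0, 0], "fingers": 0.0}, {"slide": [0.022, 0, -0.13], "turn": [0, 0, 0], "fingers": 0.0}]}}

```text
clock: 17.98
eef_pos: [0.4807, -0.2658, 0.4012]
tool_rot: [3.126, -0.302, 0.001]
wrist_force: [0.4, -0.4, -0.8]
opening: 0.0169
gripper_force: 118.9
```

```bash
python3 st.py .633 .229 .40
```

```text
p [ 0.4807 -0.2658  0.4012] yaw -11.04 down -1.0 Ftool [0.51 0.34 0.81] T [-0.02  0.01  0.04] 17.975 0.016910206200729735
delta [ 0.0547 -0.5148  0.0008]
```

Emit:
{"method": "servo_tool", "body": {"deltas": [{"slide": [0.006, -0.05, 0], "turn": [0, 0, -10], "fingers": 0.0}, {"slide": [0.012, -0.11, 0], "turn": [0, 0, -20], "fingers": 0.0}, {"slide": [0.018, -0.17, 0], "turn": [0, 0, -30], "fingers": 0.0}, {"slide": [0.025, -0.23, 0], "turn": [0, 0, -40], "fingers": 0.0}, {"slide": [0.03, -0.28, 0], "turn": [0, 0, -40.9], "fingers": 0.0}]}}

```text
clock: 18.6
eef_pos: [0.5634, 0.0052, 0.3975]
tool_rot: [-3.033, -0.814, 0.007]
wrist_force: [1.0, -1.1, -1.2]
opening: 0.0167
gripper_force: 118.9
```

```bash
python3 st.py .633 .229 .335
```

```text
p [0.5634 0.0052 0.3975] yaw 30.05 down -1.0 Ftool [0.34 1.45 1.23] T [-0.08 -0.07  0.  ] 18.6 0.016740295540173224
delta [ 0.1726 -0.1587  0.062 ]
```

Emit:
{"method": "servo_tool", "body": {"deltas": [{"slide": [0.045, -0.04, 0], "turn": [0, 0, 0], "fingers": 0.0}, {"slide": [0.09, -0.08, 0], "turn": [0, 0, 0], "fingers": 0.0}, {"slide": [0.13, -0.12, 0], "turn": [0, 0, 0], "fingers": 0.0}, {"slide": [0.173, -0.159, 0.03], "turn": [0, 0, 0], "fingers": 0.0}, {"slide": [0.173, -0.159, 0.062], "turn": [0, 0, 0], "fingers": 0.0}]}}

```text
clock: 19.23
eef_pos: [0.6349, 0.2307, 0.3327]
tool_rot: [3.034, 0.815, -0.009]
wrist_force: [0.4, -0.6, -0.8]
opening: 0.0167
gripper_force: 118.8
```

```bash
python3 - <<'E'
from h import *
arm.camera("top");arm.camera("top")
s=arm.get_state();p=s["eef_pos"];M=R.from_rotvec(s["tool_rot"]).as_matrix()
for c in("side","wrist"):
    cm=arm.camera_model(c); im=arm.camera(c); cv2.imwrite(f"pics/f_{c}.png",im[:,:,::-1])
    np.save(f"f_{c}.npy",cm,allow_pickle=True)
    for l in("brush_grip","brush_groove","brush_neck"): print(c,l,arm.mark_of(l,c)[:2])
    for st,ce in blue(c):
        if st[4]>80 and st[4]<3000: q=atz(cm,ce,p[2]+.0186-.1725); print(c,ce,M.T@(q-p))
np.savez("fpose.npz",p=p,M=M); print(p,M[:,0],M[:,2])
a=cv2.imread("pics/f_side.png")[80:230,125:225];b=cv2.imread("pics/f_wrist.png")[150:350,200:333]
cv2.imwrite("pics/f.png",np.hstack([cv2.resize(a,(400,600)),cv2.resize(b,(399,600))]))
E
```

```text
side brush_grip [{'location': [173.2, 129.1], 'p': 0.86}, {'location': [211.6, 239.0], 'p': 0.16}]
side brush_groove [{'location': [174.1, 146.9], 'p': 0.89}]
side brush_neck [{'location': [176.6, 156.5], 'p': 0.77}, {'location': [254.0, 170.2], 'p': 0.68}]
side [183.5, 188.4] [-0.00963894 -0.00921567  0.15404702]
wrist brush_grip [{'location': [261.3, 284.9], 'p': 0.8}]
wrist brush_groove [{'location': [262.0, 235.3], 'p': 0.73}]
wrist brush_neck [{'location': [263.2, 225.9], 'p': 0.78}]
wrist [245.2, 196.3] [-0.01273483 -0.01330209  0.15409241]
[0.63277362 0.22744609 0.33081477] [ 0.86631508  0.49934605 -0.01231655] [-0.01155791 -0.00461165 -0.99992257]
```

View pics/f.png

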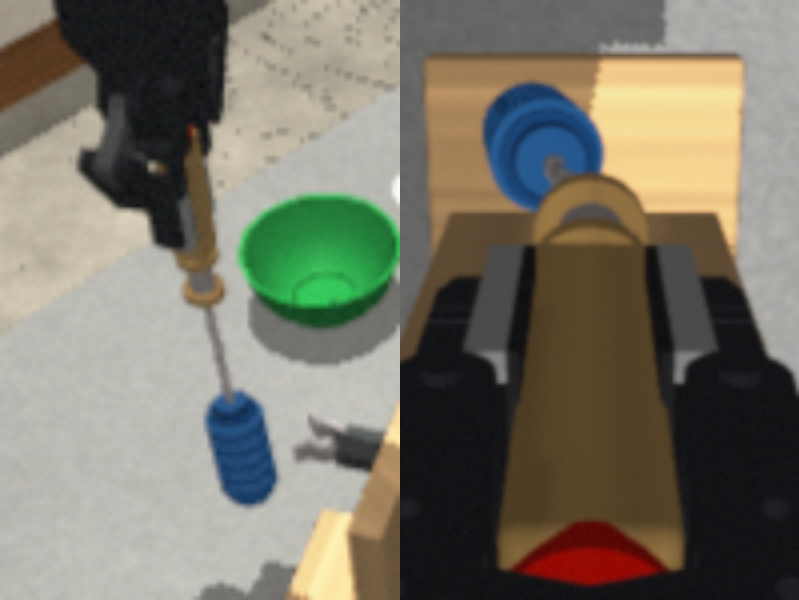

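```bash
python3 - <<'E'
from h import *
z=np.load("fpose.npz");p,M=z["p"],z["M"]
C={c:np.load(f"f_{c}.npy",allow_pickle=True).item() for c in("side","wrist")}
P={"grip":((173.2,129.1),(261.3,284.9),-.0186),"groove":((174.1,146.9),(262,235.3),.0339),"neck":((176.6,156.5),(263.2,225.9),.0489),"head":((183.5,188.4),(245.2,196.3),.154)}
for n,(a,b,d) in P.items():
    t=M.T@(tri([ray(C["side"],a),ray(C["wrist"],b)])-p)
    print(n,t.round(4),*[(M.T@(atz(C[c],q,p[2]-d)-p)).round(4) for c,q in(("side",a),("wrist",b))])
# edges of grip in wrist image (crop px/3 + (200,150))
cr=lambda x,y:((x-400)/3+200,y/3+150)
for l,r,d in(((530,262),(648,262),.019),((498,560),(684,560),-.056)):
    A=M.T@(atz(C["wrist"],cr(*l),p[2]-d)-p);B=M.T@(atz(C["wrist"],cr(*r),p[2]-d)-p);print("edge",A,B,(A+B)/2)
c=M.T@(atz(C["wrist"],cr(591,218),p[2]-.0186)-p);print(c)
E
python3 st.py .6331 .2290 .211
```

```text
grip [-0.0075  0.0015 -0.0128] [-0.0102 -0.0054 -0.0185] [-0.005   0.0022 -0.0185]
groove [-0.003   0.0011  0.036 ] [-0.003  -0.0026  0.0339] [-0.0037  0.0024  0.0339]
neck [-0.0058  0.001   0.0623] [-0.0105 -0.0138  0.0491] [-0.0035  0.0031  0.0489]
head [-0.0116 -0.013   0.1494] [-0.0096 -0.0091  0.1541] [-0.0128 -0.0133  0.1542]
edge [ 0.00109713 -0.00730173  0.01900093] [0.00103732 0.01322867 0.01896519] [0.00106722 0.00296347 0.01898306]
edge [-0.00117223 -0.00644978 -0.05597844] [-0.00122721  0.01250986 -0.05601144] [-0.00119972  0.00303004 -0.05599494]
[0.00933022 0.00332963 0.0184806 ]
p [0.6354 0.2269 0.3383] yaw 29.82 down -1.0 Ftool [-0.43  0.27  0.25] T [0.04 0.01 0.01] 19.825 0.01622842138093379
delta [-0.0011 -0.003   0.1273]
```

Emit:
{"method": "servo_tool", "body": {"deltas": [{"slide": [0.01, -0.003, 0.04], "turn": [0, -1, 0], "fingers": 0.0}, {"slide": [0.01, -0.003, 0.08], "turn": [0, -2, 0], "fingers": 0.0}, {"slide": [0.01, -0.003, 0.11], "turn": [0, -2, 0], "fingers": 0.0}, {"slide": [0.005, -0.003, 0.123], "turn": [0, -2, 0], "fingers": 0.0}, {"slide": [0.005, -0.003, 0.123], "turn": [0, -2, 0], "fingers": 0.0}]}}

```text
clock: 20.45
eef_pos: [0.6375, 0.232, 0.2137]
tool_rot: [3.026, 0.807, -0.056]
wrist_force: [0.4, -0.8, -0.7]
opening: 0.0164
gripper_force: 118.9
```

Emit:
{"method": "servo_tool", "body": {"deltas": [{"slide": [0, 0, 0], "turn": [0, 0, 0], "fingers": 0.0}, {"slide": [0, 0, 0], "turn": [0, 0, 0], "fingers": 0.0}]}}

```text
clock: 20.7
eef_pos: [0.6386, 0.2326, 0.2155]
tool_rot: [3.027, 0.807, -0.05]
wrist_force: [-0.1, 0.8, -0.6]
opening: 0.0164
gripper_force: 118.9
```

```bash
python3 st.py .6331 .2290 .213; python3 rd.py
```

```text
p [0.6386 0.2326 0.2155] yaw 29.86 down -0.9995 Ftool [ 0.34 -0.74  0.56] T [ 0.03  0.01 -0.04] 20.7 0.01635599341941695
delta [-0.0065  0.0004  0.0027]
[0.6383 0.2325 0.2149] F [ 0.21 -0.1   0.82] T [0.007 0.062 0.005] 20.85
```

Emit:
{"method": "servo_tool", "body": {"deltas": [{"slide": [-0.02, 0, 0.003], "turn": [0, 0, 0], "fingers": 0.0}, {"slide": [-0.04, 0, 0.0033], "turn": [0, 0, 0], "fingers": 0.0}, {"slide": [-0.05, 0, 0.0037], "turn": [0, 0, 0], "fingers": 0.0}, {"slide": [-0.06, 0, 0.004], "turn": [0, 0, 0], "fingers": 0.0}, {"slide": [-0.067, 0, 0.0043], "turn": [0, 0, 0], "fingers": 0.0}]}}

```text
clock: 21.52
eef_pos: [0.5823, 0.2001, 0.2131]
tool_rot: [3.028, 0.808, -0.043]
wrist_force: [18.9, 11.0, -8.9]
opening: 0.0167
gripper_force: 118.3
```

```bash
python3 rd.py; python3 st.py .5811 .1991 .213
```

```text
[0.5827 0.2004 0.2134] F [14.11  0.12  3.75] T [-0.042  3.491 -0.036] 21.675
p [0.5827 0.2004 0.2134] yaw 29.87 down -0.9996 Ftool [11.25  0.63  0.4 ] T [ 1.24 -2.36  0.09] 21.725 0.01633751941328493
delta [-0.002   0.0004  0.0004]
```

Emit:
{"method": "servo_tool", "body": {"deltas": [{"slide": [-0.003, 0, 0], "turn": [0, 0, 0], "fingers": 0.0}, {"slide": [-0.003, 0, 0], "turn": [0, 0, 0], "fingers": 0.0}, {"slide": [0.003, 0, 0], "turn": [0, 0, 0], "fingers": 0.0}, {"slide": [0.006, 0, 0], "turn": [0, 0, 0], "fingers": 0.0}, {"slide": [0.006, 0, 0], "turn": [0, 0, 0], "fingers": 0.0}]}}

```text
clock: 22.35
eef_pos: [0.5848, 0.2017, 0.2118]
tool_rot: [3.026, 0.807, -0.055]
wrist_force: [0.1, -2.2, -2.3]
opening: 0.0168
gripper_force: 119.1
```

```bash
python3 rd.py; python3 st.py .5811 .1991 .213
```

```text
[0.5848 0.2017 0.2119] F [-0.61  1.63  1.85] T [-0.442 -0.128 -0.005] 22.5
p [0.5848 0.2017 0.212 ] yaw 29.85 down -0.9994 Ftool [-1.06  2.05  2.46] T [-0.47 -0.07  0.01] 22.55 0.01664306774030751
delta [-0.0045  0.0004 -0.0009]
```

Emit:
{"method": "servo_tool", "body": {"deltas": [{"slide": [-0.001, 0, 0], "turn": [0, 0, 0], "fingers": 0.03}, {"slide": [-0.001, 0, 0], "turn": [0, 0, 0], "fingers": 0.06}, {"slide": [-0.001, 0, 0], "turn": [0, 0, 0], "fingers": 0.07}, {"slide": [-0.001, 0, 0], "turn": [0, 0, 0], "fingers": 0.07}]}}

```text
clock: 23.05
eef_pos: [0.5842, 0.2016, 0.2124]
tool_rot: [3.027, 0.807, -0.052]
wrist_force: [-0.5, -0.6, -0.6]
opening: 0.0695
gripper_force: 0.0
```

Emit:
{"method": "servo_tool", "body": {"deltas": [{"slide": [0.002, 0, -0.03], "turn": [0, 0, 0], "fingers": 0.075}, {"slide": [0.004, 0, -0.08], "turn": [0, 0, 0], "fingers": 0.08}, {"slide": [0.005, 0, -0.14], "turn": [0, 2, 0], "fingers": 0.08}, {"slide": [0.005, 0, -0.15], "turn": [0, 2, 0], "fingers": 0.08}, {"slide": [0.005, 0, -0.15], "turn": [0, 2, 0], "fingers": 0.08}]}}

```text
clock: 23.68
eef_pos: [0.5933, 0.2066, 0.3622]
tool_rot: [-3.035, -0.809, -0.001]
wrist_force: [-0.0, 0.8, -0.8]
opening: 0.0796
gripper_force: 0.0
```

```bash
python3 st.py; python3 - <<'E'
from h import *
cm=arm.camera_model("wrist"); w=arm.camera("wrist")[:,:,::-1]; s=arm.get_state()
for l in("brush_grip","brush_groove","clip"):
  print(l,[(m["location"],m["p"]) for m in arm.mark_of(l,"wrist")][:2])
sd=arm.camera("side")[:,:,::-1]
print(blue("side")[:2],[(m["location"],m["p"]) for m in arm.mark_of("brush_grip","side")],[(m["location"],m["p"]) for m in arm.mark_of("brush_groove","side")])
np.save("cmw9.npy",cm,allow_pickle=True)
cv2.imwrite("pics/e.png",np.hstack([cv2.resize(sd[140:260,165:265],(400,480)),cv2.resize(w[80:260,188:338],(400,480))]))
E
```

```text
p [0.5933 0.2066 0.3622] yaw 29.86 down -1.0 Ftool [ 0.41 -0.71  0.83] T [-0.01 -0.02 -0.01] 23.675 0.07961257855259894
brush_grip [([260.8, 204.3], 0.76)]
brush_groove [([463.8, 89.1], 0.73), ([264.6, 189.1], 0.66)]
clip [([263.6, 189.3], 0.74), ([8.8, 97.4], 0.57)]
[([206, 218, 8, 23, 123], [209.7, 229.1]), ([510, 8, 2, 17, 21], [510.8, 15.5])] [([205.3, 179.1], 0.8)] [([204.2, 189.1], 0.84), ([353.3, 158.1], 0.71)]
```

View pics/e.png

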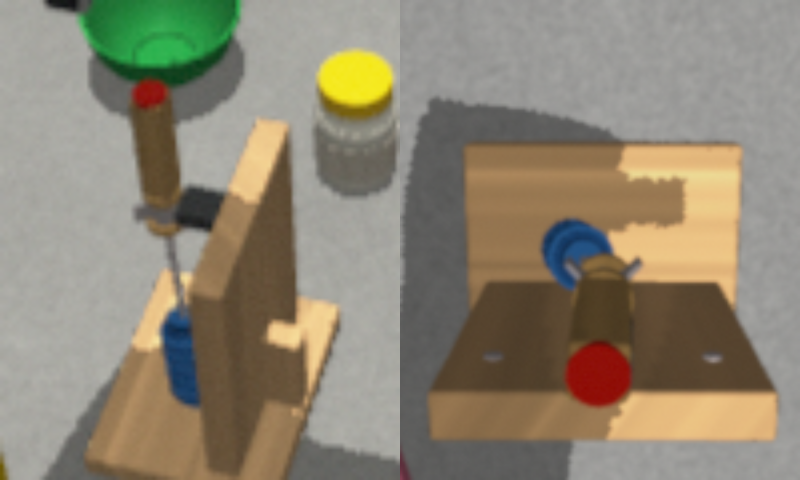

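```bash
python3 - <<'E'
from h import *
cm=np.load("cmw9.npy",allow_pickle=True).item()
print(atz(cm,(262.6,220.3),.267),atz(cm,(260.8,204.3),.2295),atz(cm,(264.6,189.1),.177),"init .5809 .1987 | .5806 .1997 | .5810 .1978")
a,b=atz(cm,(204,186.5),.19),atz(cm,(330,186.5),.19)
cs=arm.camera_model("side")
for q,z in(((202.5,163.75),.267),((202.8,163.2),.267),((204.2,189.1),.177),((204,188),.177)): print(atz(cs,q,z))
for m in arm.mark_of("jug","side")[:1]+arm.mark_of("stand","side")[:1]: print(m)
E
```

```text
[0.57959552 0.1983362  0.267     ] [0.57940554 0.20003306 0.2295    ] [0.58075184 0.1968795  0.177     ] init .5809 .1987 | .5806 .1997 | .5810 .1978
[0.57416861 0.20186203 0.267     ]
[0.57490696 0.20038453 0.267     ]
[0.58336166 0.19909568 0.177     ]
[0.58610521 0.19725918 0.177     ]
{'location': [355.7, 159.2], 'p': 0.77}
{'location': [350.0, 162.9], 'p': 0.74}
```

```bash
python3 -c "
from plant import arm
print(arm.job_done())"
```

```text
the job is handed in; nothing more can be done
None
```

The job is handed in, with no verdict returned: I made three strokes below the spout at about 2.2–4.4 N measured at the wrist, then pushed the brush into its clip against the stop and let go. Camera checks put it within about 1–3 mm of where it started. The jug's marks in the side camera had moved less than 2 pixels; I did not re-measure the bowl, tub or scraper.

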